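# Weigh a centrifuge bucket on the sprung balance hook

### The job

Hang the capped centrifuge bucket by its bail in the dip of the sprung hook: ease it down and let go only once the hook carries the whole weight, so that the hook never jerks or springs back (stay under 4 cm/s) nor reaches its bottom stop. Once bucket and hook hang quite still, not before, press the record button fully down and let it up. Keep the bucket upright and leave the other things alone.

Things in the scene. Friction and masses are not known exactly. Their poses are not given: they have to be found in the camera images.
- bucket: Loose aluminium bucket, 54 mm across, grey cap 57 mm across with its top 74 mm up; 0.12 to 0.72 kg, unknown. A stiff bail of 8 mm wire stands in its y-z plane: uprights at y = +-27 mm, top bar along y; the window between cap and bar is 46 mm wide, 48 mm high, open along x. On the bar a square black grip, 16 x 16 mm, 129 to 181 mm up. Origin: centre of underside, z up. Starts standing on the bench.
- bail_bar (a point): Middle of the underside of the bail's top bar, 122 mm above the bucket's underside: this rests in the hook. Axes as the bucket's (y along the bar).
- grip (a point): On the centre line of the bucket's black grip, 160 mm above the bucket's underside, 38 mm above point bail_bar; its faces look along the bucket's x and y. With a vertical tool's TCP here the fingertips stay 11 mm above the bar and clear of the hook.
- stand: The fixed balance stand: a grey foot 150 x 140 mm, and an upright square column 24 mm wide and 375 mm tall. Origin: on the bench right below the hook's saddle; the column stands 135 mm away along the stand's own +x. The stand's -x axis is the way the hook points, roughly towards the robot.
- saddle (a point): Bottom of the hook's dip, on top of the arm; moves with the hook, 265 mm up unloaded. Axes as the stand's. The 10 mm round arm comes from the column along -x, its top 13 mm above the saddle, dips to the saddle (flat 18 mm, underside 10 mm below) and ends in an upturned tip 15 mm above it, 20 to 25 mm out in -x. The window passes over the tip along +x with the bar 16 to 36 mm above the saddle.
- hook (a joint): Dip of the sprung hook in m: 0 unloaded, positive down, bottom stop at 0.125. Spring 80 N/m (12.5 mm per N), little damping: disturbed under load it bobs for seconds. The bucket alone dips it 15 to 88 mm by its unknown weight. Do not let it move faster than 0.04 m/s either way or dip beyond 0.11 m.
- console: The fixed white readout console, 130 x 100 mm and 40 mm high with a raised display block (65 mm high) along its +x edge. Origin: centre of its underside. The record button is on its top, 20 mm from the centre towards its own -x.
- record_top (a point): Centre of the top face of the record button, a round white push button 28 mm across in a grey housing on the console; moves down as pressed. Unpressed it is 62 mm above the bench.
- record (a joint): Travel of the record button in m: 0 up, 0.006 fully down; it springs back. Fully down takes 5 N. It counts as pressed beyond 0.0045.
- tip_box: Bystander: loose clear and blue pipette-tip box 120 x 80 x 61 mm; origin under its centre. Leave alone.
- reagent: Bystander: loose amber reagent bottle 56 mm across, 105 mm tall; origin under its centre. Leave alone.
- gel_tray: Bystander: loose clear open gel tray 85 x 110 x 16 mm; origin under its centre. Leave alone.

How it is judged (in metres and radians):
On the way, in this order (a step that is already met when the one before it is completed fails the run):
1. the bucket is lifted clear of the bench (height (world z) of bucket above 0.04 m), for 0.2 s.
2. the bucket hangs from the hook's saddle, let go, and bucket and hook are still (x of bail_bar in the frame of saddle between -0.012 and 0.012 m and y of bail_bar in the frame of saddle between -0.015 and 0.015 m and z of bail_bar in the frame of saddle between -0.004 and 0.008 m and contact force between bucket and stand above 0.8 N and angle between bucket's own z axis and vertical below 0.2 rad and contact force between the fingers and bucket below 0.05 N and velocity of joint hook between -0.012 and 0.012 m/s and linear speed of bucket below 0.03 m/s), for 0.5 s.
3. the record button is pressed fully down while all hangs still (value of joint record above 0.0045 m and x of bail_bar in the frame of saddle between -0.012 and 0.012 m and y of bail_bar in the frame of saddle between -0.015 and 0.015 m and z of bail_bar in the frame of saddle between -0.004 and 0.008 m and contact force between bucket and stand above 0.8 N and angle between bucket's own z axis and vertical below 0.2 rad and velocity of joint hook between -0.012 and 0.012 m/s and linear speed of bucket below 0.03 m/s), for 0.05 s.
At the end, for the whole second after the job is handed in: Bucket hangs free, bail bar in the saddle (within 12 mm along the arm, 15 mm across, -4 to 8 mm in height), weight on the hook, tilt under 0.2 rad, hook under 12 mm/s, bucket under 30 mm/s, fingers off it, record button pressed and up again (under 2 mm) (all of step 2 and value of joint record below 0.002 m); the robot touches nothing.
It fails at once if the hook jerked down or sprang back: faster than 0.055 m/s (velocity of joint hook above 0.055 m/s or velocity of joint hook below -0.055 m/s).
It fails at once if the hook was pushed down to its bottom stop (dip over 118 mm) (value of joint hook above 0.118 m).
It fails at once if the record button was pressed before the bucket hung still, let go, on the hook (value of joint record above 0.003 m and not (x of bail_bar in the frame of saddle between -0.012 and 0.012 m and y of bail_bar in the frame of saddle between -0.015 and 0.015 m and z of bail_bar in the frame of saddle between -0.004 and 0.008 m and contact force between bucket and stand above 0.8 N and angle between bucket's own z axis and vertical below 0.2 rad and contact force between the fingers and bucket below 0.05 N and velocity of joint hook between -0.012 and 0.012 m/s and linear speed of bucket below 0.03 m/s)).
It fails at once if the bucket was tipped by more than 0.5 rad (angle between bucket's own z axis and vertical above 0.5 rad).
It fails at once if a bystander was moved by more than 20 mm (distance of any of tip_box, reagent, gel_tray from where it was at the start of the episode above 0.02 m).
It also fails if it takes over 72 s, if anything falls off the work surface, if the arm or the gripper's body presses on something with over 40 N, if the wrist force passes 120 N, or if a joint passes its speed limit or range.

### The arm

A 6-joint arm with a two-finger parallel gripper is mounted at the origin on the work surface. World frame = base frame: x ahead of the robot, y to its left, z up, the work surface at z = 0. Lengths are in mm, angles in rad, forces in N, time in s.
With the tool pointing down it reaches from about 350 to 775 mm from the base axis. Payload 7.3 kg.
Tool frame: the origin (TCP) lies between the finger pads, 19 mm behind the fingertips; this is the grasp point; z points along the fingers, y is the line along which they close (so a half turn about z gives the same grasp; the last joint's range is limited). The gripper opens to 92 mm and grips with 3 to 60 N. Pads are 19 mm wide; open, the fingers measure 130 mm over their backs; the gripper's body (75 mm by 190 mm) begins 47 mm behind the grasp point.
Start: joints at [-1.354, 0.342, 1.524, -0, 1.275, -0.146], TCP at [186.342, -490.836, 245.541] pointing down, gripper open.
Joint ranges: [-2.53, 2.53], [-0.77, 2.02], [0.04, 2.7], [-1, 4.14], [0.28, 2.66], [-3.11, 3.11]. Speed limits (rad/s): [2.57, 2.57, 3.14, 3.14, 3.14, 3.14].

### API

Orientations are given as [roll, pitch, yaw] about the fixed x, y, z axes, in that order (R = Rz(yaw) Ry(pitch) Rx(roll)).
In Python, from plant import bot gives the robot as it stands.
- The arm moves only by the shell command python3 shift.py 'ROWS'. ROWS is one flat JSON list of numbers that holds 1 to 5 rows one after another, with no inner brackets; each row has 5 numbers: the finger opening in mm, then dx, dy, dz in mm, then a turn about the tool's z in rad; each row is the pose to reach, as a shift and turn from the pose commanded when the command began, along the tool's axes at that moment; what a row does not reach only later rows make up. A row lasts 1/8 s, in which the tool goes at most 62.5 mm and 0.188 rad, less where a joint would pass 70% of its speed; a pose out of reach is approached as far as the arm can. The fingers move at their own pace and stop on an object; the grip force is fixed at half the most. Time passes only in rows, so rows that do not move let the fingers close. It prints the time, the measured TCP pose, the force, the opening and the grip force at its end. Input that does not fit is refused with a message, and nothing moves.
- bot.get_obs(): the state, without advancing time (a new reading comes with each control period).
- bot.capture(name): name is "scene" or "side" or "wrist"; returns a dict with "color" (384x512x3 uint8, red, green, blue), "K" (3x3 intrinsics, pixels), "R" (3x3) and "t" (3): a world point X has camera coordinates R X + t. Camera axes: x right, y down, z forward; pixel columns grow to the right and rows downward; lengths in mm; the calibration is good to about 2 mm. The wrist camera is an equidistant fisheye: a pixel r from the principal point sees the ray r / f radians off the axis. A picture is of the moment at which its call begins. There is no depth.
- bot.close_job(): hands the job in; it is judged then, once.
The state is a dict: "time": time; "joint_positions": joint angles; "dq": joint speeds; "tau": joint torques, N m; "tool_pos": TCP position; "tcp_rot": TCP orientation; "contact_force": force on the tool from outside, world axes, zero at the start; "moment": the same for the moment, N m; "grip_width": finger opening in mm; "finger_force": force on a finger pad.
Only numpy, scipy, OpenCV 4.12 (cv2) and the standard library are available. Lean on these libraries where they do the work, as an engineer would, in place of code of your own. Each camera call takes 0.05 s, during which the arm holds its last target. There are 200 camera calls.

## Working session

There is one attempt and no reset: what is moved stays moved. The work goes in short steps, Python scripts to look and compute and a shell command to move; the robot and the scene stay as the last step left them, time stands still between calls to the robot, and variables do not carry over. Pictures are saved under pics/ and viewed, at most 10 in all, crops included, and the job is handed in when it is done.

```bash
ls; mkdir -p pics; python3 - <<'E'
from plant import bot
import cv2, numpy as np
np.set_printoptions(precision=4,suppress=True)
for n in ("scene","side"):
    c=bot.capture(n); cv2.imwrite(f"pics/{n}0.png",c["color"][:,:,::-1]); print(n,c["K"].tolist(),c["R"].tolist(),c["t"])
o=bot.get_obs(); print(o["time"],o["tool_pos"],o["tcp_rot"],o["contact_force"],o["grip_width"])
E
```

```text
pics
plant.py
shift.py
scene [[459.66372903078127, 0.0, 265.5325519909057], [0.0, 459.66372903078127, 190.16526809342201], [0.0, 0.0, 1.0]] [[-0.7811718024655249, 0.6242871736909124, 0.006011638526696486], [0.42645946352488356, 0.5406126805989395, -0.7251691220299561], [-0.45596374965871095, -0.5639179500074823, -0.688544555316885]] [ 462.8902 -116.3182 1772.7667]
side [[363.92663718196985, 0.0, 257.70178769399206], [0.0, 363.92663718196985, 196.15038801281466], [0.0, 0.0, 1.0]] [[-0.796393277306011, -0.6046988636357218, 0.009850491330779735], [-0.4275293752818373, 0.5513900093377395, -0.7163711962897793], [0.4277573858309321, -0.5747245791857124, -0.6976498240140916]] [461.2132 379.1093 938.568 ]
0.1 [ 186.2636 -490.486   244.9367] [-3.1403 -0.0002  0.3628] [-0.6089  0.4121 -0.5269] 91.67389452657696
```

View pics/scene0.png

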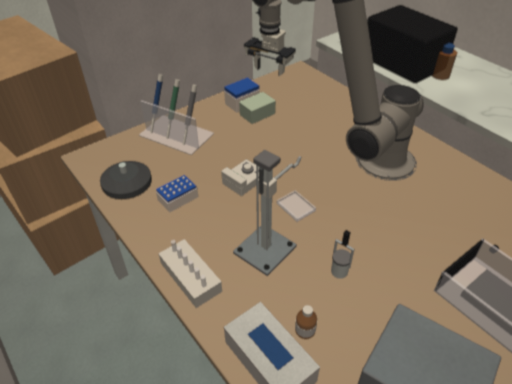

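View pics/side0.png

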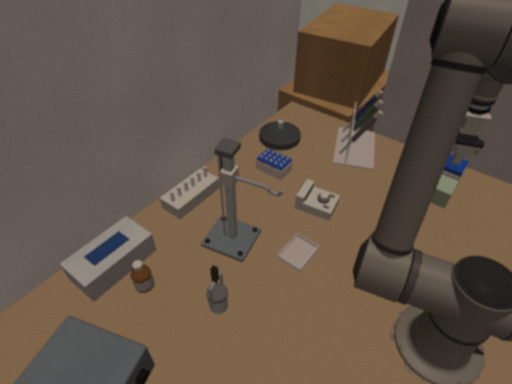

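The scene view shows the bucket at about (342,260) with its grip at (346,238), and the hook tip near (298,160). The side view shows the grip at about (214,273), the hook tip near (278,192) and the button near (323,198). Next I enlarge both views to get pixel accuracy.

```bash
python3 - <<'E'
import cv2, numpy as np
a=cv2.imread("pics/scene0.png"); b=cv2.imread("pics/side0.png")
def crop(im,x,y,w,h,s): return cv2.resize(im[y:y+h,x:x+w],None,fx=s,fy=s,interpolation=cv2.INTER_CUBIC)
# scene: 215..365 x 145..285 ; side 195..345 x 135..320
cv2.imwrite("pics/scene_c.png",crop(a,215,145,150,140,4.0))
cv2.imwrite("pics/side_c.png",np.hstack([crop(b,195,170,80,145,4.0),crop(b,255,170,95,145,4.0)]))
E
```

```text
(no output)
```

View pics/scene_c.png

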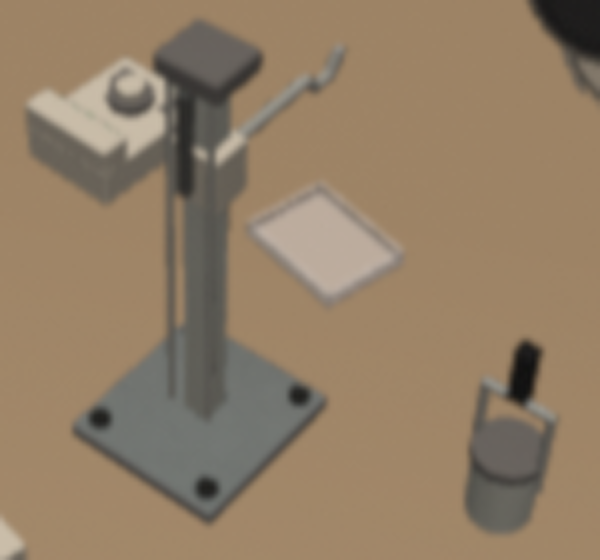

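View pics/side_c.png

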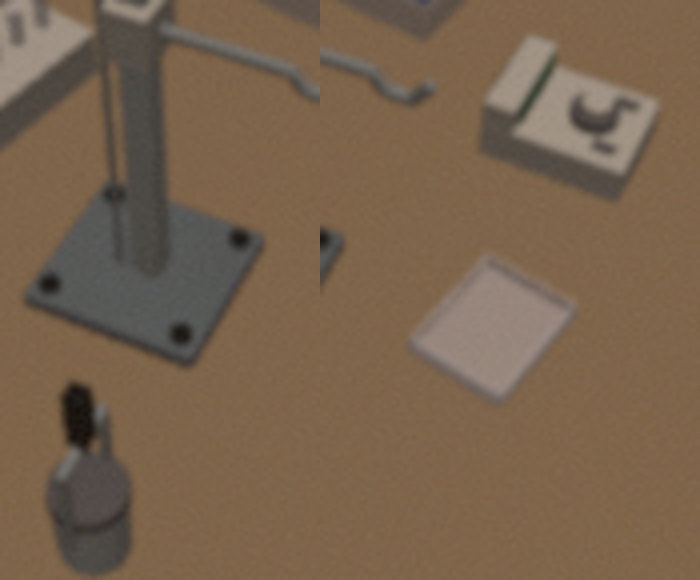

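Crop pixels divided by 4, plus the crop offset, give these features:
- **Scene crop:** grip from (527,346) to (519,399), bar ends (485,384) and (556,418), hook tip (341,48), saddle about (315,85), button (131,86).
- **Side crop:** grip from (77,388) to (78,446), hook tip (432,87), saddle (408,97), button (594,104).

Now I triangulate them.

```bash
cat > h.py <<'E'
import numpy as np, cv2, json
from scipy.optimize import least_squares
np.set_printoptions(precision=2,suppress=True)
def P(c): return c["K"]@np.c_[c["R"],c["t"]]
def tri(P1,a,P2,b):
    X=cv2.triangulatePoints(P1,P2,np.array(a,float).reshape(2,1),np.array(b,float).reshape(2,1)).ravel(); X=X[:3]/X[3]
    e=[np.hypot(*((Q@np.r_[X,1])[:2]/(Q@np.r_[X,1])[2]-p)) for Q,p in((P1,a),(P2,b))]
    return X,max(e)
E
python3 - <<'E'
from h import *
from plant import bot
A=bot.capture("scene");B=bot.capture("side")
PA,PB=P(A),P(B)
np.savez("cal.npz",PA=PA,PB=PB)
f=lambda x,y,ox,oy:((x+.5)/4-.5+ox,(y+.5)/4-.5+oy)
s=lambda x,y:f(x,y,215,145)
l=lambda x,y:f(x,y,195,170)
r=lambda x,y:f(x-320,y,255,170)
for n,a,b in [("griptop",s(527,346),l(77,388)),("gripbot",s(519,399),l(79,446)),("barL",s(485,384),l(72,457)),("barR",s(556,418),l(101,410)),("barL'",s(485,384),l(101,410)),("barR'",s(556,418),l(72,457)),
 ("bucketbot",s(500,512),l(94,555)),("tip",s(341,48),r(432,87)),("saddle",s(315,85),r(408,97)),("bend",s(303,80),r(377,72)),("armcol",s(245,132),l(168,32)),
 ("button",s(131,86),r(594,104)),("footbot_s",s(209,521),l(25,297)),("footR_s",s(327,400),l(189,365)),("footL_s",s(73,428),l(110,182)),
 ("trayL",s(249,228),r(488,258)),("trayR",s(403,257),r(500,400))]:
    X,e=tri(PA,a,PB,b);print(n,X,"err %.2f"%e)
E
```

```text
griptop [517.2  260.29 182.32] err 0.05
gripbot [516.82 263.2  126.36] err 0.97
barL [524.55 249.28 120.56] err 8.52
barR [512.44 276.2  140.08] err 12.26
barL' [524.13 235.81 124.26] err 0.14
barR' [510.26 285.78 130.92] err 3.65
bucketbot [514.81 264.35  -7.1 ] err 0.91
tip [483.8   23.04 276.4 ] err 0.31
saddle [504.75  19.29 250.41] err 0.26
bend [524.16  27.52 269.86] err 0.29
armcol [605.41  60.21 286.06] err 1.03
button [ 482.2  -242.13   60.  ] err 0.57
footbot_s [699.5  139.73   7.52] err 0.23
footR_s [555.15 109.95   9.87] err 0.52
footL_s [727.67   5.65   8.17] err 0.19
trayL [480.19 -78.12   9.52] err 0.20
trayR [399.04  30.23   8.62] err 0.09
```

Heights check out: grip top 182 (181 given), tip 276–280, button 60 (62), tray about 9–16. That puts the bucket at about (517,262) with yaw about 0.27, the stand yaw at about 0.205, and the saddle near (505–509, 20–30). I'll refine these with the wrist camera on the way across, staying high.

```bash
python3 shift.py '[92,60,-45,-60,0.03,92,110,-90,-100,0.06,92,150,-130,-130,0.09,92,190,-170,-155,0.113,92,220,-200,-155,0.113]'
python3 shift.py '[92,20,-60,0,0,92,50,-110,0,0,92,70,-130,0,0,92,70,-130,0,0,92,70,-130,0,0]'
python3 - <<'E'
from h import *
from plant import bot
c=bot.capture("wrist");print(c["K"],c["R"],c["t"],bot.get_obs()["tool_pos"],bot.get_obs()["tcp_rot"])
np.savez("w1.npz",**c); cv2.imwrite("pics/w1.png",c["color"][:,:,::-1])
E
```

```text
time: 0.82
tool_pos: [310.7, -248.2, 395.2]
tcp_rot: [3.14, -0.001, 0.249]
contact_force: [0.7, -0.4, 0.2]
grip_width: 91.9
finger_force: 0.0
time: 1.45
tool_pos: [345.6, -106.7, 393.7]
tcp_rot: [3.141, 0.001, 0.25]
contact_force: [-0.7, -0.3, 0.1]
grip_width: 91.7
finger_force: 0.0
[[297.32   0.   256.74]
 [  0.   297.32 194.13]
 [  0.     0.     1.  ]] [[ 0.25 -0.97  0.  ]
 [-0.94 -0.24  0.25]
 [-0.24 -0.06 -0.97]] [-188.9   230.09  610.59] [ 345.57 -106.99  393.64] [3.14 0.   0.25]
```

View pics/w1.png

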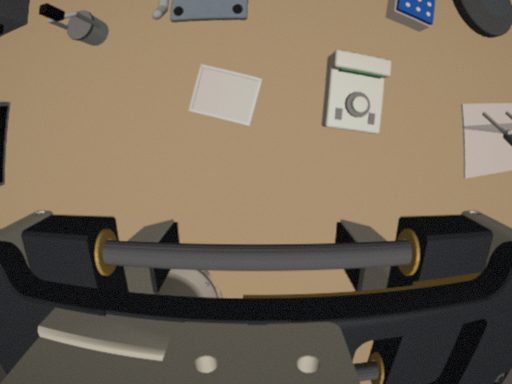

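The view shows the hook tip at the top edge (160,10), the button at (358,104) and the grip top at (46,12). I'll move closer and take two more views.

```bash
python3 shift.py '[92,40,-50,0,0,92,80,-100,0,0,92,88,-129,0,0,92,88,-129,0,0,92,88,-129,0,0]'
python3 - <<'E'
from h import *
from plant import bot
c=bot.capture("wrist"); np.savez("w2.npz",**c)
E
python3 shift.py '[92,30,-50,0,0,92,60,-100,0,0,92,61,-118,0,0,92,61,-118,0,0,92,61,-118,0,0]'
python3 - <<'E'
from h import *
from plant import bot
c=bot.capture("wrist"); np.savez("w3.npz",**c)
a=np.load("w2.npz")["color"][:215,60:460,::-1]; b=c["color"][:215,60:460,::-1]
cv2.imwrite("pics/w23.png",np.vstack([cv2.resize(i,None,fx=1.38,fy=1.38,interpolation=cv2.INTER_CUBIC) for i in(a,b)]))
E
```

```text
time: 2.12
tool_pos: [399.2, 39.3, 393.7]
tcp_rot: [3.141, 0.0, 0.248]
contact_force: [0.3, 0.2, 0.1]
grip_width: 91.6
finger_force: 0.0
time: 2.8
tool_pos: [429.4, 168.4, 393.9]
tcp_rot: [3.141, -0.0, 0.248]
contact_force: [-1.6, -1.3, -0.5]
grip_width: 91.9
finger_force: 0.0
```

View pics/w23.png

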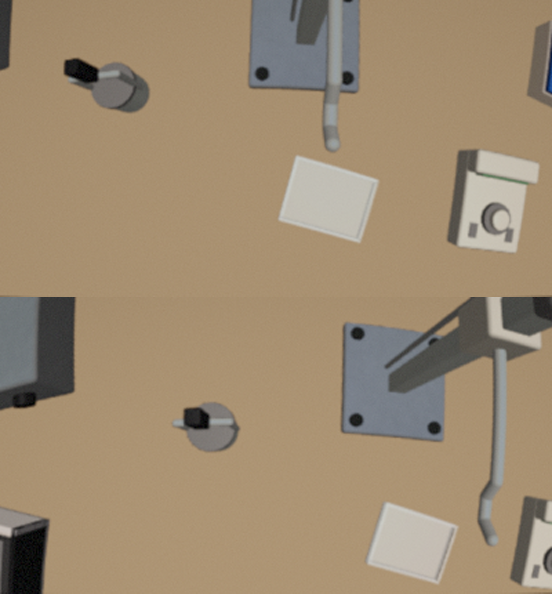

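Scaled back by 1.38, the top panel shows the tip end at (332,146), the dip at about (331,117) and the button at (497,217). The bottom panel shows the tip end at (492,541), the dip at about (486,508), the grip top near (191,418) and the bar ends at (176,424) and (234,421). I'll fit all views together.

```bash
cat >> h.py <<'E'
def proj(c,X):
    p=c["R"]@X+c["t"]; r=np.hypot(p[0],p[1]); th=np.arctan2(r,p[2])
    return c["K"][:2,2]+c["K"][0,0]*th*p[:2]/r
def pin(Q,X): p=Q@np.r_[X,1]; return p[:2]/p[2]
def fit(obs,X0):
    f=lambda X:np.concatenate([(o[0](X)-np.array(o[1]))*o[2] for o in obs])
    s=least_squares(f,X0,loss="soft_l1"); return s.x,np.abs(f(s.x)).round(1)
E
python3 - <<'E'
from h import *
z=np.load("cal.npz");w1,w2,w3=[dict(np.load(f"w{i}.npz")) for i in(1,2,3)]
g=lambda x,y,ox,oy:((x+.5)/4-.5+ox,(y+.5)/4-.5+oy)
SC=lambda x,y:(lambda X:pin(z["PA"],X),g(x,y,215,145),1)
SL=lambda x,y:(lambda X:pin(z["PB"],X),g(x,y,195,170),1)
SR=lambda x,y:(lambda X:pin(z["PB"],X),g(x-320,y,255,170),1)
W1=lambda x,y:(lambda X:proj(w1,X),(x,y),1)
W2=lambda x,y:(lambda X:proj(w2,X),((x+.5)/1.38-.5+60,(y+.5)/1.38-.5),1)
W3=lambda x,y:(lambda X:proj(w3,X),((x+.5)/1.38-.5+60,(y-297+.5)/1.38-.5),1)
for n,o in {"griptop":[SC(527,346),SL(77,388),W2(73,67),W3(191,418)],
 "tip":[SC(341,48),SR(432,87),W2(332,146),W3(492,541)],
 "tipW":[W2(332,146),W3(492,541)],
 "dipW":[W2(331,117),W3(486,508)],
 "dip":[SC(315,83),SR(408,95),W2(331,117),W3(486,508)],
 "bend":[W2(334,91),W3(497,484),SC(303,82),SR(377,72)],
 "barL":[W2(72,80),W3(176,424),SC(485,384)],"barR":[W2(133,77),W3(233,421),SC(556,418)],
 "barL2":[W2(72,80),W3(176,424),SC(556,418)],"barR2":[W2(133,77),W3(233,421),SC(485,384)],
 "button":[W1(358,103.5),W2(497,217),SC(131,86),SR(594,104)],"buttonW":[W1(358,103.5),W2(497,217)]}.items():
    print(n,*fit(o,np.array([500,50,150.])))
# stand feet bolts and arm line at known height 273
from scipy.optimize import brentq
def atz(o,h):
    s=least_squares(lambda q:o[0](np.r_[q,h])-np.array(o[1]),[550,60]); return s.x
print("arm near column z273:",atz(W3(500,352),273),"dip@260",atz(W2(331,117),260),atz(W3(486,508),260),"bend@273",atz(W2(334,91),273),atz(W3(497,484),273),"tip@280",atz(W2(332,146),280),atz(W3(492,541),280))
print("feet",[atz(o,9) for o in (W3(346,323),W3(343,431),W3(442,438),W2(249,85),W2(357,91))])
E
```

```text
griptop [516.02 260.24 180.84] [0.2 0.2 0.4 0.5 1.2 0.  1.4 0.3]
tip [484.87  22.53 277.13] [0.3 0.  0.1 0.8 0.1 0.  0.4 0.1]
tipW [484.94  22.69 278.02] [0.1 0.2 0.1 0.2]
dipW [505.65  25.92 260.95] [0.3 0.7 0.4 0.7]
dip [505.96  24.76 257.5 ] [1.  0.4 1.6 0.3 1.1 0.2 1.  0.3]
bend [523.44  29.01 270.13] [1.1 2.5 1.7 1.2 0.6 0.3 0.  0.1]
barL [508.95 276.19 147.94] [ 0.7  1.1  4.1  0.7 15.1  0.7]
barR [527.25 235.49  86.31] [ 2.   0.1  0.5  0.4 20.   0.5]
barL2 [509.69 287.71 125.02] [0.2 0.3 0.1 0.  0.9 0.1]
barR2 [523.21 231.24 114.88] [6.4 0.6 0.9 1.8 1.2 1.1]
button [ 482.3  -243.1    56.83] [0.2 0.6 0.4 0.8 0.  0.9 0.3 0. ]
buttonW [ 483.23 -246.68   48.36] [0.2 0.2 0.2 0.2]
arm near column z273: [618.9   50.46] dip@260 [505.12  25.94] [506.51  25.09] bend@273 [520.23  29.7 ] [524.88  29.19] tip@280 [484.62  22.99] [485.19  23.88]
feet [array([700.55, 137.88]), array([556.47, 106.87]), array([589.34, -26.18]), array([557.15, 108.98]), array([586.4 , -25.76])]
```

Everything agrees:
- **Grip:** (516,260), top at 181, yaw about 0.24, which matches the current tool yaw of 0.248.
- **Saddle:** about (506.5,26.5), stand yaw about 0.205.

Next I go above the grip.

```bash
python3 shift.py '[92,40,-30,30,0,92,80,-55,70,0,92,106,-68,110,0,92,106,-68,134,0,92,106,-68,134,0]'
```

```text
time: 3.48
tool_pos: [514.7, 260.5, 257.9]
tcp_rot: [3.141, 0.005, 0.248]
contact_force: [0.0, -0.9, 0.9]
grip_width: 91.7
finger_force: 0.0
```

```bash
python3 shift.py '[92,1,0,35,0,92,1,0,70,0,92,1,0,90,0,92,1,0,98,0,92,1,0,98,0]'
python3 shift.py '[40,0,0,0,0,16,0,0,0,0,0,0,0,0,0,0,0,0,0,0,0,0,0,0,0]'
python3 shift.py '[0,0,0,0,0,0,0,0,0,0]'
python3 - <<'E'
from h import *
from plant import bot
for n in("scene","side"):
    c=bot.capture(n); cv2.imwrite(f"pics/{n}1.png",c["color"][:,:,::-1])
print(bot.get_obs()["contact_force"],bot.get_obs()["moment"])
E
```

```text
time: 4.1
tool_pos: [516.6, 261.9, 162.9]
tcp_rot: [-3.142, -0.002, 0.249]
contact_force: [1.0, -0.4, 0.5]
grip_width: 91.9
finger_force: 0.0
time: 4.72
tool_pos: [516.0, 262.2, 161.8]
tcp_rot: [3.141, 0.0, 0.25]
contact_force: [-0.5, -0.2, 0.5]
grip_width: 46.5
finger_force: 0.0
time: 4.97
tool_pos: [516.0, 262.2, 161.7]
tcp_rot: [3.141, 0.0, 0.25]
contact_force: [-0.6, 0.6, 0.5]
grip_width: 26.3
finger_force: 0.0
[-0.25 -0.65  0.34] [-0.16 -0.06  0.01]
```

```bash
python3 shift.py '[0,0,0,0,0,0,0,0,0,0,0,0,0,0,0,0,0,0,0,0]'
python3 shift.py '[0,0,0,-8,0,0,0,0,-20,0,0,0,0,-35,0,0,0,0,-50,0,0,0,0,-50,0]'
python3 shift.py '[0,0,0,0,0,0,0,0,0,0,0,0,0,0,0]'
python3 - <<'E'
from h import *
from plant import bot
import time
F=[]
for i in range(6):
    c=bot.capture("side"); o=bot.get_obs(); F.append(np.r_[o["contact_force"],o["moment"]])
print(np.mean(F,0),o["tool_pos"])
E
```

```text
time: 5.58
tool_pos: [516.0, 262.2, 161.6]
tcp_rot: [3.141, 0.0, 0.25]
contact_force: [0.1, -0.6, -1.4]
grip_width: 15.9
finger_force: 30.0
time: 6.2
tool_pos: [516.8, 262.5, 213.7]
tcp_rot: [-3.141, -0.004, 0.25]
contact_force: [0.3, 0.6, -5.4]
grip_width: 15.9
finger_force: 30.0
time: 6.58
tool_pos: [515.8, 262.2, 211.2]
tcp_rot: [3.141, 0.001, 0.25]
contact_force: [-0.0, 0.3, -4.9]
grip_width: 15.3
finger_force: 30.0
[-0.01  0.02 -4.75  0.01 -0.01 -0.  ] [516.03 262.23 211.71]
```

The bucket weighs about 4.8 N, so the expected dip is about 60 mm. I carry it to a point in front of the hook tip, up at z≈331, turning 0.045 to match the stand.

```bash
python3 shift.py '[0,-10,5,-20,0,0,-30,25,-45,0,0,-60,55,-70,0,0,-90,90,-95,0.02,0,-115,125,-110,0.045]'
python3 shift.py '[0,-25,35,-8,0,0,-40,65,-8,0,0,-47,80,-8,0,0,-47,83,-8,0,0,-47,83,-8,0]'
python3 - <<'E'
from h import *
from plant import bot
z=[]
for n in("scene","side"):
    c=bot.capture(n); z.append(c["color"][:,:,::-1])
a=z[0][100:260,230:360]; b=z[1][120:280,220:350]
cv2.imwrite("pics/pre.png",np.hstack([cv2.resize(i,None,fx=3,fy=3,interpolation=cv2.INTER_CUBIC) for i in(a,b)]))
o=bot.get_obs(); print(o["time"],o["tool_pos"],o["tcp_rot"],o["contact_force"])
E
```

```text
time: 7.5
tool_pos: [434.3, 111.4, 324.6]
tcp_rot: [3.141, -0.004, 0.205]
contact_force: [1.1, -0.7, -4.0]
grip_width: 16.2
finger_force: 30.0
time: 8.12
tool_pos: [406.3, 22.1, 330.5]
tcp_rot: [3.141, -0.001, 0.204]
contact_force: [0.9, -0.5, -5.1]
grip_width: 15.9
finger_force: 30.0
8.225 [406.37  22.48 330.06] [-3.14 -0.    0.21] [-0.27 -0.01 -4.24]
```

View pics/pre.png

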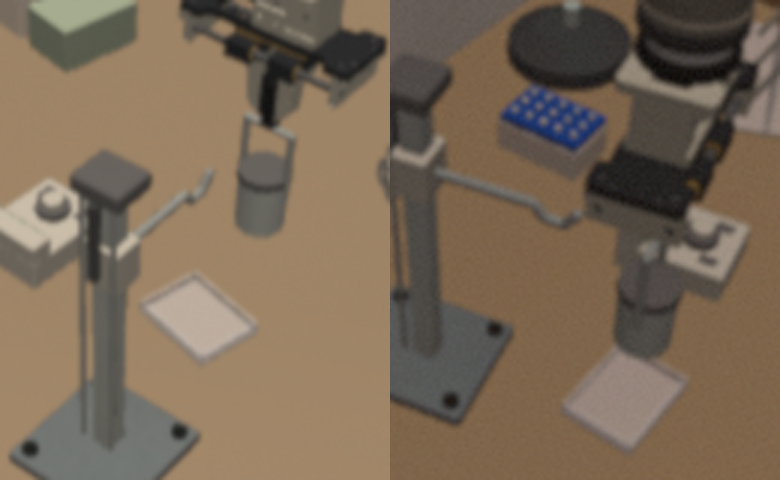

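The bucket hangs upright, and its bar (left panel, (247,119) to (293,137)) is above the hook tip at (208,175). Before moving in, I check the bar's expected projection against these pixels.

```bash
python3 - <<'E'
from h import *
z=np.load("cal.npz")
c=np.array([406.4,22.4,294.5]); e=np.array([-.2036,.979,0])
for s in(-31,31,0): print(s,(pin(z["PA"],c+s*e)-[230,100])*3,(pin(z["PB"],c+s*e)-[220,120])*3+[390,0])
for n,p in(("tip",[484.4,21.9,280]),("saddle",[506.5,26.5,265])): print(n,(pin(z["PA"],np.array(p))-[230,100])*3,(pin(z["PB"],np.array(p))-[220,120])*3+[390,0])
E
python3 shift.py '[0,0,6,0,0,0,0,12,0,0,0,0,16,0,0,0,0,16,0,0]'
```

```text
-31 [243.17 113.16] [670.58 213.29]
31 [294.54 137.71] [645.01 261.15]
0 [268.59 125.31] [658.08 236.68]
tip [208.83 167.13] [578.72 209.25]
saddle [194.16 190.33] [553.89 213.98]
time: 8.72
tool_pos: [409.7, 5.9, 329.7]
tcp_rot: [3.142, 0.0, 0.204]
contact_force: [0.5, 0.1, -4.1]
grip_width: 15.9
finger_force: 30.0
```

```bash
python3 shift.py '[0,15,0,0,0,0,30,0,0,0,0,45,0,0,0,0,60,0,0,0,0,72,0,0,0]'
python3 shift.py '[0,12,0,0,0,0,22,0,0,0,0,26,0,0,0,0,26,0,0,0,0,26,0,0,0]'
python3 - <<'E'
from h import *
from plant import bot
z=[]
for n in("scene","side"):
    c=bot.capture(n); z.append(c["color"][:,:,::-1])
a=z[0][110:230,235:335]; b=z[1][140:260,225:325]
cv2.imwrite("pics/in.png",np.hstack([cv2.resize(i,None,fx=4,fy=4,interpolation=cv2.INTER_CUBIC) for i in(a,b)]))
F=[]
for i in range(4): bot.capture("side"); F.append(bot.get_obs()["contact_force"])
o=bot.get_obs(); print(o["time"],o["tool_pos"],o["tcp_rot"],np.mean(F,0))
E
```

```text
time: 9.35
tool_pos: [481.2, 21.2, 329.5]
tcp_rot: [-3.142, 0.0, 0.205]
contact_force: [0.2, 0.7, -3.7]
grip_width: 15.7
finger_force: 30.0
time: 9.98
tool_pos: [505.3, 26.1, 329.9]
tcp_rot: [3.141, 0.0, 0.205]
contact_force: [-0.1, -0.5, -5.1]
grip_width: 15.8
finger_force: 30.0
10.275 [505.44  26.11 329.91] [ 3.14 -0.    0.2 ] [-0.34  0.01 -4.39]
```

View pics/in.png

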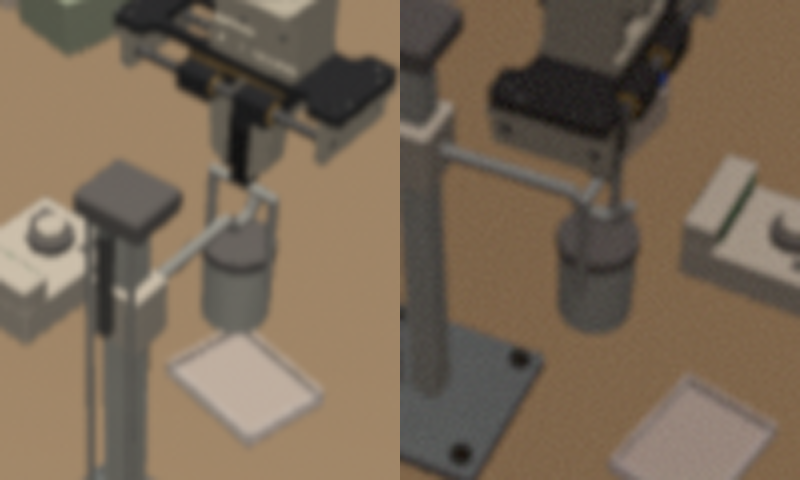

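The window is over the tip (left panel: tip (262,190), bar centre (242,186), dip near (238,215)). I lower gently.

```bash
python3 shift.py '[0,0,0,3,0,0,0,0,6,0,0,0,0,9,0,0,1,0,12,0,0,1,0,14,0]'
for i in 1 ; do python3 shift.py '[0,0,0,2,0,0,0,0,4,0,0,0,0,6,0,0,0,0,8,0,0,0,0,10,0]'; done
python3 shift.py '[0,0,0,2,0,0,0,0,4,0,0,0,0,6,0,0,0,0,8,0,0,0,0,10,0]'
```

```text
time: 10.9
tool_pos: [506.6, 26.3, 315.5]
tcp_rot: [-3.142, 0.0, 0.205]
contact_force: [-0.2, -0.5, -4.5]
grip_width: 16.0
finger_force: 30.0
time: 11.52
tool_pos: [506.5, 26.3, 305.7]
tcp_rot: [3.142, -0.0, 0.205]
contact_force: [-0.5, -0.7, -4.4]
grip_width: 15.7
finger_force: 30.0
time: 12.15
tool_pos: [506.6, 26.3, 295.7]
tcp_rot: [3.141, -0.0, 0.205]
contact_force: [-0.7, 0.1, -3.3]
grip_width: 15.9
finger_force: 30.0
```

```bash
python3 shift.py '[0,0,0,2.5,0,0,0,0,5,0,0,0,0,7.5,0,0,0,0,10,0,0,0,0,12.5,0]'
python3 shift.py '[0,0,0,2.5,0,0,0,0,5,0,0,0,0,7.5,0,0,0,0,10,0,0,0,0,12.5,0]'
python3 shift.py '[0,0,0,2.5,0,0,0,0,5,0,0,0,0,7,0,0,0,0,9,0,0,0,0,10,0]'
python3 - <<'E'
from h import *
from plant import bot
F=[]
for i in range(12): bot.capture("side"); o=bot.get_obs(); F.append(np.r_[o["contact_force"],o["moment"]])
print(o["time"],o["tool_pos"],np.mean(F,0),np.std(F,0))
E
```

```text
time: 12.78
tool_pos: [506.6, 26.3, 283.2]
tcp_rot: [3.141, -0.0, 0.205]
contact_force: [-0.3, -0.5, -3.4]
grip_width: 16.1
finger_force: 30.0
time: 13.4
tool_pos: [506.6, 26.3, 270.7]
tcp_rot: [3.141, -0.0, 0.205]
contact_force: [-0.5, -0.4, -3.2]
grip_width: 15.9
finger_force: 30.0
time: 14.02
tool_pos: [506.6, 26.3, 260.7]
tcp_rot: [3.141, -0.0, 0.205]
contact_force: [-0.3, -0.0, -1.4]
grip_width: 15.9
finger_force: 30.0
14.625 [506.58  26.29 260.82] [-0.08  0.25 -1.28  0.03  0.05  0.  ] [0.51 0.65 0.47 0.02 0.03 0.03]
```

```bash
python3 shift.py '[0,0,0,2.5,0,0,0,0,5,0,0,0,0,7.5,0,0,0,0,10,0,0,0,0,12.5,0]'
python3 shift.py '[0,0,0,2,0,0,0,0,3,0,0,0,0,3.5,0,0,0,0,3.5,0]'
python3 - <<'E'
from h import *
from plant import bot
F=[]
for i in range(50): bot.capture("side"); o=bot.get_obs(); F.append(np.r_[o["contact_force"],o["moment"]])
print(o["time"],o["tool_pos"],np.mean(F,0),np.std(F,0)/7)
E
```

```text
time: 15.25
tool_pos: [506.6, 26.3, 248.1]
tcp_rot: [3.141, -0.0, 0.205]
contact_force: [-0.5, 0.6, -0.1]
grip_width: 15.9
finger_force: 30.0
time: 15.75
tool_pos: [506.6, 26.3, 244.8]
tcp_rot: [3.141, -0.0, 0.205]
contact_force: [-0.2, 0.5, 1.7]
grip_width: 16.0
finger_force: 30.0
18.25 [506.51  26.32 244.77] [0.05 0.14 0.23 0.04 0.01 0.01] [0.06 0.06 0.06 0.   0.   0.  ]
```

The reading is about +0.2 N, near the sensor's earlier free-hand bias (~0.2), so the hook carries the weight. I back off 1 mm and release.

```bash
python3 shift.py '[0,0,0,-0.5,0,0,0,0,-1,0,0,0,0,-1,0]'
python3 shift.py '[30,0,0,-1,0,60,0,0,-1,0,60,0,0,-1,0,60,0,0,-1,0,60,0,0,-1,0]'
python3 - <<'E'
from h import *
from plant import bot
z=[]
for n in("scene","side"):
    c=bot.capture(n); z.append(c["color"][:,:,::-1]); np.save(f"rel_{n}.npy",c["color"])
a=z[0][130:260,235:335]; b=z[1][150:280,225:325]
cv2.imwrite("pics/rel.png",np.hstack([cv2.resize(i,None,fx=4,fy=4,interpolation=cv2.INTER_CUBIC) for i in(a,b)]))
E
```

```text
time: 18.62
tool_pos: [506.5, 26.3, 245.8]
tcp_rot: [3.141, -0.0, 0.205]
contact_force: [-0.2, 0.7, 0.7]
grip_width: 15.9
finger_force: 30.0
time: 19.25
tool_pos: [506.5, 26.3, 246.8]
tcp_rot: [3.141, 0.0, 0.205]
contact_force: [0.4, 0.4, 0.3]
grip_width: 58.5
finger_force: 0.0
```

View pics/rel.png

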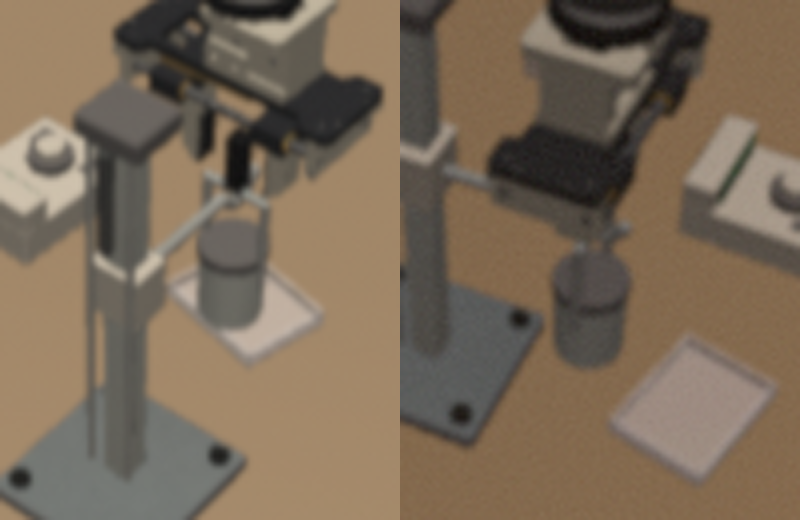

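Released cleanly: the left panel shows the bar (205,178)–(268,205) seated in the dip, with the bucket upright. I rise straight up between open fingers, then look at the bucket's motion.

```bash
python3 shift.py '[60,0,0,-10,0,60,0,0,-35,0,60,0,0,-70,0,60,0,0,-110,0,60,0,0,-140,0]'
python3 shift.py '[0,-10,50,0,0,0,-30,110,0,0,0,-50,170,0,0,0,-65,225,0,0,0,-75,255,0,0]'
python3 - <<'E'
from h import *
from plant import bot
import time
# residual motion: track between frames
fr=[]
for i in range(10):
    fr.append(cv2.cvtColor(bot.capture("scene")["color"][170:225,275:312],cv2.COLOR_RGB2GRAY).astype(np.float32))
w=cv2.createHanningWindow(fr[0].shape[::-1],cv2.CV_32F)
print([tuple(np.round(cv2.phaseCorrelate(fr[0],f,w)[0],2)) for f in fr[1:]])
o=bot.get_obs();print(o["time"],o["tool_pos"],o["tcp_rot"])
E
```

```text
time: 19.98
tool_pos: [506.6, 26.4, 389.4]
tcp_rot: [3.141, -0.002, 0.205]
contact_force: [-0.2, -0.4, 0.2]
grip_width: 60.0
finger_force: 0.0
time: 20.6
tool_pos: [484.3, -241.4, 387.2]
tcp_rot: [3.141, -0.0, 0.202]
contact_force: [0.5, -0.1, 0.5]
grip_width: 14.8
finger_force: 0.0
[(np.float64(-0.05), np.float64(0.02)), (np.float64(-0.03), np.float64(-0.08)), (np.float64(0.09), np.float64(-0.06)), (np.float64(0.03), np.float64(-0.1)), (np.float64(0.0), np.float64(-0.11)), (np.float64(0.01), np.float64(-0.13)), (np.float64(0.02), np.float64(-0.11)), (np.float64(0.06), np.float64(-0.16)), (np.float64(-0.05), np.float64(-0.09))]
21.1 [ 485.18 -237.57  387.14] [ 3.14 -0.    0.21]
```

```bash
python3 shift.py '[0,-4,5,40,0,0,-4,5,90,0,0,-4,5,140,0,0,-4,5,190,0,0,-4,5,220,0]'
python3 shift.py '[0,0,0,30,0,0,0,0,55,0,0,0,0,65,0,0,0,0,65,0,0,0,0,65,0]'
python3 - <<'E'
from h import *
from plant import bot
z=[]
for i in range(20):
    c=bot.capture("scene"); z.append(cv2.cvtColor(c["color"][170:225,275:312],cv2.COLOR_RGB2GRAY).astype(np.float32))
w=cv2.createHanningWindow(z[0].shape[::-1],cv2.CV_32F)
print(np.array([cv2.phaseCorrelate(z[0],f,w)[0] for f in z[1:]])[:,1])
s=bot.capture("side")["color"][:,:,::-1]; a=c["color"][:,:,::-1]
cv2.imwrite("pics/btn.png",np.hstack([cv2.resize(i,None,fx=4,fy=4,interpolation=cv2.INTER_CUBIC) for i in(a[120:240,215:315],s[140:260,275:375])]))
print(bot.get_obs()["tool_pos"],bot.get_obs()["contact_force"])
E
```

```text
time: 21.72
tool_pos: [481.4, -243.1, 164.5]
tcp_rot: [-3.14, 0.002, 0.206]
contact_force: [0.3, 1.2, -0.6]
grip_width: 0.5
finger_force: 0.0
time: 22.35
tool_pos: [482.7, -244.6, 102.9]
tcp_rot: [3.14, -0.001, 0.205]
contact_force: [-0.1, -0.1, 0.2]
grip_width: 0.1
finger_force: 0.0
[-0.07 -0.02 -0.14 -0.05  0.07  0.   -0.04 -0.02 -0.01  0.06 -0.07 -0.1
 -0.03 -0.03  0.05 -0.06 -0.02  0.05  0.01]
[ 482.08 -244.31  101.8 ] [ 0.45  0.48 -0.94]
```

View pics/btn.png

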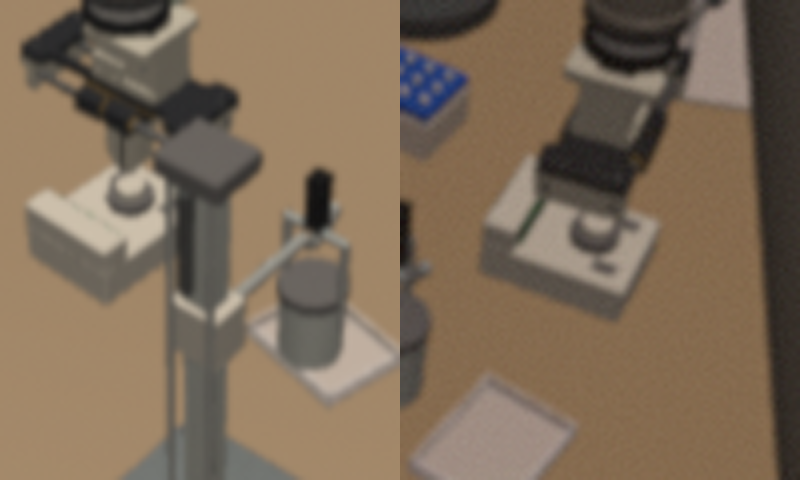

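The closed fingertips sit right above the button (left panel (130,185)), the bucket hangs upright in the dip, and its motion is below 0.1 px. Now I press.

```bash
python3 shift.py '[0,0,0,8,0,0,0,0,16,0,0,0,0,19,0,0,0,0,21,0,0,0,0,22,0]'
python3 shift.py '[0,0,0,1,0,0,0,0,2,0,0,0,0,3,0,0,0,0,4,0,0,0,0,4,0]'
```

```text
time: 24.02
tool_pos: [481.9, -244.2, 79.8]
tcp_rot: [-3.141, 0.0, 0.205]
contact_force: [-1.3, 1.0, 2.7]
grip_width: 0.5
finger_force: 1.0
time: 24.65
tool_pos: [482.0, -244.3, 75.8]
tcp_rot: [-3.142, 0.0, 0.205]
contact_force: [-2.2, 2.2, 4.2]
grip_width: 0.7
finger_force: 2.2
```

```bash
python3 shift.py '[0,0,0,0.7,0,0,0,0,1.4,0,0,0,0,1.9,0,0,0,0,1.9,0,0,0,0,1.9,0]'
```

```text
time: 25.28
tool_pos: [482.0, -244.3, 74.9]
tcp_rot: [3.141, -0.0, 0.205]
contact_force: [-4.6, 3.3, 13.7]
grip_width: 0.1
finger_force: 6.6
```

The force rose to 13.7 N at the hard stop, so the button is fully down. I lift off and check that everything still hangs.

```bash
python3 shift.py '[0,0,0,-3,0,0,0,0,-8,0,0,0,0,-20,0,0,0,0,-50,0,0,0,0,-80,0]'
python3 shift.py '[0,0,0,-30,0,0,0,0,-40,0,0,0,0,-40,0,0,0,0,-40,0]'
python3 - <<'E'
from h import *
from plant import bot
z=[]
for i in range(8):
    c=bot.capture("scene"); z.append(cv2.cvtColor(c["color"][170:225,275:312],cv2.COLOR_RGB2GRAY).astype(np.float32))
w=cv2.createHanningWindow(z[0].shape[::-1],cv2.CV_32F)
ref=cv2.imread("pics/btn.png")  # earlier scene crop 215..315 x 120..240 at 4x
r=cv2.cvtColor(cv2.resize(ref[:,:400],(100,120),interpolation=cv2.INTER_AREA)[50:105,60:97],cv2.COLOR_BGR2GRAY).astype(np.float32)
print("vs before press",cv2.phaseCorrelate(r,z[0],w)[0],np.array([cv2.phaseCorrelate(z[0],f,w)[0] for f in z[1:]]).round(2).tolist())
o=bot.get_obs();print(o["time"],o["tool_pos"],o["contact_force"])
E
```

```text
time: 25.9
tool_pos: [482.4, -244.6, 155.2]
tcp_rot: [3.141, -0.001, 0.205]
contact_force: [-0.1, -0.3, 1.5]
grip_width: 0.4
finger_force: 0.0
time: 26.4
tool_pos: [481.6, -244.0, 192.7]
tcp_rot: [-3.14, 0.001, 0.205]
contact_force: [0.8, 0.5, -0.1]
grip_width: 0.4
finger_force: 0.0
vs before press (-0.0267933090796042, 0.0029149835076829334) [[-0.03, -0.06], [0.03, -0.07], [-0.03, 0.0], [0.01, 0.0], [-0.02, -0.08], [0.07, -0.09], [0.01, -0.08]]
26.8 [ 482.02 -244.29  193.67] [ 0.71 -0.04 -0.36]
```

```bash
python3 -c "
from plant import bot
print(bot.close_job())"
```

```text
the job is handed in; nothing more can be done
None
```

The bucket hangs still and upright in the hook's dip, the record button was pressed to its stop and released, and the job was handed in at about 27 s; no verdict was returned.

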